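# Index the drilling jig's stop to its next hole and load the tube against it

### The job

On the drilling jig, pull up the spring plunger's knob, slide the stop carriage away from the tube to the very next hole and let the pin snap fully home, without forcing the pin sideways in its hole. Then bring the square tube flat against the jig's back rail and slide it along, gently, until its end sits against the stop. Let go of everything and leave the other things on the bench where they are.

Things in the scene. Friction and masses are not known exactly. Their poses are not given: they have to be found in the camera images.
- jig: Grey drilling jig bolted to the bench: flat base 112 (x) x 560 (y) x 20 mm high, origin at the centre of its underside on the bench, z up, y along the jig. A channel 50 mm wide (x = -25 to +25 mm) runs along it between two steel side rails, each 14 mm wide and standing 12 mm above the base (rail tops 32 mm above the bench).
- back_rail (a point): Middle of the upper inner edge of the back rail, the side rail on the jig's +x side; the rail's inner face is upright and runs along the jig's y. Axes as the jig's.
- bushing (a point): Top centre of the drill bushing on the bridge, 78 mm above the bench. The bridge spans the channel at jig y = +80 to +120 mm, is 96 mm wide, its beam from 54 to 70 mm above the bench; the tube passes under it.
- first_hole (a point): Mouth of the hole in which the pin starts, on the channel's centre line, 20 mm above the bench. The next hole is 32 to 48 mm further along the jig's -y, in a steel strip that is set by slots, so its exact place is not known beforehand; a third hole lies 40 mm beyond the next. Base and strip form one flat track, level to 0.3 mm.
- carriage (a joint): How far the stop carriage has slid along the jig, m: 0 in the first hole, growing towards the jig's -y (away from the tube), at most 0.090; 0.032 to 0.048 in the next hole. It slides with about 3 N of friction, some 2 N more while the pin drags on the track.
- plunger (a joint): How far knob and pin are pulled up, m: 0 = pin fully home in a hole, 0.0075 to 0.008 = tip dragging on the flat between holes, 0.010 = end of the pull. The spring pulls down with 7 N at 0 and 14 N at 0.010. The pin is 10 mm thick with a 1.5 mm chamfer at its tip and goes 8 mm deep into a hole about 1 mm wider than itself.
- knob_mid (a point): Middle of the plunger's black round knob, which stands on top of the stop carriage: 28 mm in diameter, 28 mm high, its axis vertical; this point is on the axis, 14 mm above its underside and 90 mm above the bench when the pin is home. It rises with the knob. Below the knob is a steel collar 18 mm in diameter and 12 mm high.
- stop_block: Aluminium stop block of the carriage, 74 (x) x 50 (y) x 28 mm, riding over the rails; its origin is on the channel's centre line, level with the top of the jig's base (20 mm above the bench) and directly under the knob, axes as the jig's. Its top is 41.5 mm above the origin. It carries the knob and moves with the carriage.
- pin: Spring plunger: knob, spindle and steel pin in one rigid part, sliding up and down in the stop block; origin on its axis at the knob's underside, the pin's tip 64 mm lower. A load of more than 25 N on the pin (sideways in a hole, or down on the track) bends it.
- stop_face (a point): Centre of the stop's dark face that looks towards the jig's +y, where the tube's end has to sit; 36 mm above the bench. The face is 40 mm wide and upright. It may be pressed with at most 30 N.
- tube: Loose square steel tube 30 x 30 mm, 300 mm long, 0.45 kg (varies by a fifth), lying in the jig's channel and through the bridge, its length along its y; origin at the middle of its underside, which rests on the jig's base. Its sides can be pinched above the rails: they reach 18 mm above the rail tops.
- tube_end (a point): Centre of the tube's end face that looks towards the stop (its -y end), 15 mm above the jig's base.
- offcut: Bystander: 90 mm piece of the same 30 mm tube lying on the bench on the robot's side of the jig.
- drill: Bystander: cordless drill lying on its side on the bench, right of the jig.
- square: Bystander: steel try square with a 200 mm blade, beyond the jig.
- oil: Bystander: small copper oil can with a thin upright spout, 56 mm wide, 150 mm high.
- screws: Bystander: glass jar of 70 mm diameter, 75 mm high.
- wrench: Bystander: 180 mm wrench, left of the robot.
- hammer: Bystander: 280 mm hammer, on the left of the bench.

How it is judged:
By the outcome, as a careful person would: the job done as asked, in the order asked, and still so for the second after the job is handed in, with the robot touching nothing.
It also fails if it takes over 69 s, if anything falls off the work surface, if the arm or the gripper's body presses on something with over 40 N, if the wrist force passes 120 N, or if a joint passes its speed limit or range.

### The arm

A 7-joint arm with a two-finger parallel gripper is mounted at the origin on the work surface. World frame = base frame: x ahead of the robot, y to its left, z up, the work surface at z = 0. Lengths are in m, angles in rad, forces in N, time in s.
With the tool pointing down it reaches from about 0.425 to 0.825 m from the base axis. Payload 3.6 kg.
Tool frame: the origin (TCP) lies on the mounting face of the last link; the fingertips stand 173 mm ahead of it and the grasp point (between the pads) lies 155 mm ahead of it (robot.grasp_offset is the z of the grasp point in the tool frame, in m); z points along the fingers, y is the line along which they close (so a half turn about z gives the same grasp; the last joint's range is limited). The gripper opens to 85 mm and grips with 20 to 120 N. Pads are 22 mm wide; open, the fingers measure 114 mm over their backs; the gripper's body (76 mm by 85 mm) begins 54 mm behind the grasp point. The pads swing forward as they close: fully open they stand 13 mm farther back than shut.
Start: joints at [-1.258, 0.615, -0.013, 1.423, 0.008, 1.103, -0.04], TCP at [0.217, 0.613, 0.405] pointing down, gripper open.
Joint ranges: [-3.12, 3.12], [-0.3, 2.06], [-1.34, 1.32], [0.26, 2.42], [-1.36, 4.5], [0.01, 1.98], [-2.84, 2.84]. Speed limits (rad/s): [2.79, 2.79, 3.14, 3.14, 3.14, 3.14, 3.14].

### API

Orientations are given as a 3x3 rotation matrix whose columns are the frame's x, y, z axes.
In Python, from station import read_state, grab_frame, camera_model, robot, spot_in, landmark_of gives the robot as it stands. The module is installed in compiled form; this text tells all that it offers.
- The arm moves only by the tool drive_tool, never from a script. Its argument "deltas" is a list that holds one entry, the list of rows, each a list of 6 numbers: the shift along the tool's x, y, z in units of 30 cm (1.0 is 30 cm), then the turn, a rotation vector about the tool's x, y, z in units of 360 degrees (1.0 is 360 degrees). In form: [[[x, y, z, wx, wy, wz], ...]]. A call has exactly 10 rows; each row shifts and turns the commanded pose from where the row before left it, along the tool's axes as they then stand; what a row does not reach is not made up. A row lasts 1/10 s, in which the tool goes at most 50 mm and 8.59 degrees, less where a joint would pass 70% of its speed; a pose out of reach is approached as far as the arm can. A call with a number of a shift or a turn outside -1 to 1 is refused whole. A call with a gripper value outside its range is refused whole. "jaw" is the finger opening in mm, from 0 to 85.4, set as the call begins (left out, the last holds). The fingers move at their own pace and stop on an object; "grip_force" is the grip in N (left out, the last holds). Time passes only in rows, so rows that do not move let the fingers close, or fill a call up. It gives the time, the measured TCP pose, the force, the opening and the grip force at its end, in the units of the state.
- read_state(): the state, without advancing time (a new reading comes with each control period).
- grab_frame(name): name is "side" or "top" or "wrist"; returns the picture (480x640x3 uint8, red, green, blue); there is no depth.
- camera_model(name): a dict with "fx", "fy", "cx", "cy" (pixels), "R" (3x3) and "t" (3): a world point X has camera coordinates R X + t. Camera axes: x right, y down, z forward; pixel columns grow to the right and rows downward; lengths in m; the calibration is good to about 2 mm. A picture is of the moment at which its call begins: read the wrist's pose just before it. camera_model takes no time and is no camera call; for the wrist camera it gives the pose at the moment of the call.
- robot.job_done(): hands the job in; it is judged then, once.
Trained networks look in the newest picture that a camera, given by its name, has taken for a name from the list of things; names that differ only in an ending like _2 or _b are one class to them, and where a whole thing is asked for, a point or a joint stands for the part that bears it (a point fixed in the world has none). Each returns a list of dicts, best first, with "score" (0 to 1); they miss things now and then, are a little off and sometimes report something else, mostly with a low value. They report only what shows in the picture. A call takes as long as a camera call.
- spot_in(thing, camera): "at" ([row, column] in pixels, amid what is visible of it).
- landmark_of(thing, camera): "at" ([row, column] in pixels: a listed point, or the origin of a listed thing).
The state is a dict: "clock": time; "q": joint angles; "joint_vel": joint speeds; "tau": joint torques, N m; "eef_pos": TCP position; "eef_rot": TCP orientation; "force": force on the tool from outside, world axes, zero at the start; "moment": the same for the moment, N m; "gripper_width": opening from 0.0 (shut) to 1.0 (fully open); "finger_force": force on a finger pad.
Only numpy, scipy, OpenCV 4.12 (cv2) and the standard library are available. Lean on these libraries where they do the work, as an engineer would, in place of code of your own. Each camera call takes 0.05 s, during which the arm holds its last target. There are 200 camera calls.

## Working session

There is one attempt and no reset: what is moved stays moved. The work goes in short steps, Python scripts to look and compute and a tool call to move; the robot and the scene stay as the last step left them, time stands still between calls to the robot, and variables do not carry over. Pictures are saved under pics/ and viewed, at most 12 in all, crops included, and the job is handed in when it is done.

Besides the shell and the picture viewer there is one more tool, called after ">>>" by a JSON object that holds its "name" and its "arguments", one argument or row to a line. drive_tool: Moves the arm, as the interface text tells. Its arguments: {"type":"object","properties":{"deltas":{"type":"array","items":{"type":"array","items":{"type":"array","items":{"type":"number","minimum":-1,"maximum":1}}}},"jaw":{"type":"number"},"grip_force":{"type":"number"}},"required":["deltas"]}

```bash
mkdir -p pics; cat > h.py <<'E'
import numpy as np, cv2
from station import *
def lm(n,c,k=1):
    r=landmark_of(n,c); return [(np.round(d["at"],1).tolist(),round(d["score"],2)) for d in r[:k]]
def ray(c,at,z):
    m=camera_model(c); R=np.array(m["R"]);t=np.array(m["t"])
    d=R.T@np.array([(at[1]-m["cx"])/m["fx"],(at[0]-m["cy"])/m["fy"],1]); o=-R.T@t
    return o+d*(z-o[2])/d[2]
def tri(obs):
    A=[];b=[]
    for c,at in obs:
        m=camera_model(c);R=np.array(m["R"]);t=np.array(m["t"])
        u=(at[1]-m["cx"])/m["fx"];v=(at[0]-m["cy"])/m["fy"]
        for w,i in((u,0),(v,1)):
            A.append(R[i]-w*R[2]);b.append(w*t[2]-t[i])
    return np.linalg.lstsq(np.array(A),np.array(b),rcond=None)[0]
def save(c,n):
    im=grab_frame(c); cv2.imwrite(f"pics/{n}.png",cv2.cvtColor(im,cv2.COLOR_RGB2BGR)); return im
E
python3 - <<'E'
from h import *
Z=dict(jig=0,back_rail=.032,bushing=.078,first_hole=.02,knob_mid=.09,stop_block=.02,stop_face=.036,tube=.02,tube_end=.035)
s=read_state();print(s["clock"],np.round(s["eef_rot"],3).tolist(),s["gripper_width"])
a=save("top","top0");b=save("side","side0")
for c in("top","side"):
    for n in Z:
        r=lm(n,c)
        if r: print(c,n,r,np.round(ray(c,r[0][0],Z[n]),4))
print(read_state()["clock"])
cv2.imwrite("pics/both.png",cv2.cvtColor(cv2.resize(np.vstack([a,b]),(450,600) if 0 else (400,600)),cv2.COLOR_RGB2BGR))
E
```

```text
0.0 [[-0.943, 0.333, -0.001], [0.333, 0.943, -0.003], [-0.0, -0.003, -1.0]] 0.9989740440520222
top jig [([244.0, 338.8], 0.64)] [0.5331 0.0085 0.    ]
top back_rail [([231.3, 341.3], 0.69)] [0.5626 0.0033 0.032 ]
top bushing [([230.6, 302.6], 0.61)] [0.554  0.1058 0.078 ]
top first_hole [([248.3, 373.0], 0.91)] [ 0.5199 -0.083   0.02  ]
top knob_mid [([243.1, 375.8], 0.68)] [ 0.5227 -0.0831  0.09  ]
top stop_block [([250.3, 369.6], 0.64)] [ 0.5143 -0.0738  0.02  ]
top stop_face [([245.6, 363.5], 0.76)] [ 0.5242 -0.0561  0.036 ]
top tube [([236.2, 306.0], 0.95)] [0.5495 0.0983 0.02  ]
top tube_end [([248.3, 360.9], 0.66)] [ 0.517  -0.0493  0.035 ]
side jig [([293.8, 307.8], 0.74)] [0.5418 0.0142 0.    ]
side back_rail [([287.3, 318.1], 0.95)] [ 0.5631 -0.0064  0.032 ]
side bushing [([245.3, 307.9], 0.98)] [0.5655 0.1105 0.078 ]
side first_hole [([312.5, 310.4], 0.94)] [ 0.5269 -0.0784  0.02  ]
side knob_mid [([288.5, 310.1], 0.52)] [ 0.5273 -0.0777  0.09  ]
side stop_block [([311.3, 305.8], 0.93)] [ 0.5175 -0.0717  0.02  ]
side stop_face [([298.6, 306.5], 0.93)] [ 0.5253 -0.0461  0.036 ]
side tube [([263.1, 304.3], 0.87)] [0.5563 0.116  0.02  ]
side tube_end [([294.5, 307.4], 0.81)] [ 0.5311 -0.0305  0.035 ]
1.0
```

View pics/top0.png

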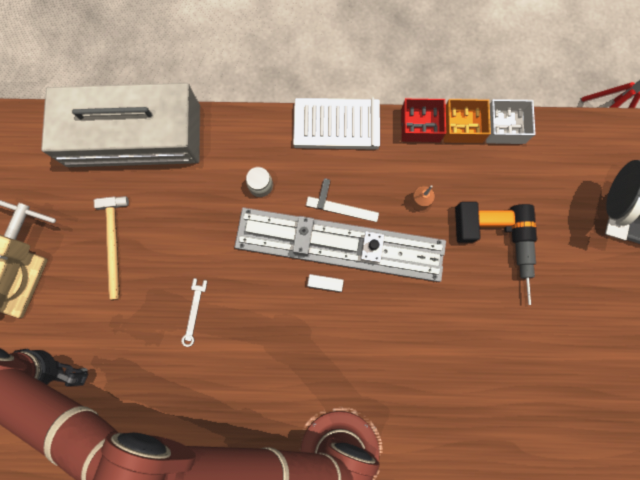

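View pics/side0.png

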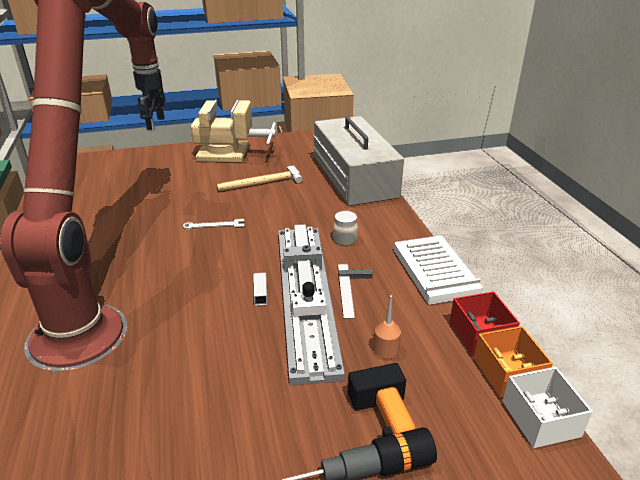

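Top view: the jig lies from (240,230) to (443,262), with the knob at (row 243, col 375) and the bridge at col 302. Side view agrees. Jig yaw is about -9°.

```bash
cat >> h.py <<'E'
from scipy.linalg import logm,expm
def Rd(deg): # tool down, tool y = jig x (angle deg)
    a=np.radians(deg);y=np.array([np.cos(a),np.sin(a),0]);z=np.array([0,0,-1.]);return np.c_[np.cross(y,z),y,z]
def rows(p,deg,N,start=None):
    s=read_state();T0=np.eye(4);T0[:3,:3]=s["eef_rot"];T0[:3,3]=s["eef_pos"]
    if start is not None: T0=start
    T1=np.eye(4);T1[:3,:3]=Rd(deg);T1[:3,3]=p
    M=np.real(expm(logm(np.linalg.inv(T0)@T1)/N))
    import cv2
    w=cv2.Rodrigues(M[:3,:3])[0].ravel()/(2*np.pi)
    print(N,"x",np.round(np.r_[M[:3,3]/.3,w],4).tolist())
E
python3 - <<'E'
from h import *
rows([.522,-.08,.36],-9,20)
print(Rd(-9))
E
```

```text
20 x [-0.1352, -0.0213, 0.0074, -0.0, -0.0, 0.011]
[[ 0.15643447  0.98768834  0.        ]
 [ 0.98768834 -0.15643447  0.        ]
 [ 0.          0.         -1.        ]]
```

>>> {"name": "drive_tool", "arguments": {
  "deltas": [
    [[-0.135, -0.021, 0.0074, 0, 0, 0.011], [-0.135, -0.021, 0.0074, 0, 0, 0.011], [-0.135, -0.021, 0.0074, 0, 0, 0.011], [-0.135, -0.021, 0.0074, 0, 0, 0.011], [-0.135, -0.021, 0.0074, 0, 0, 0.011], [-0.135, -0.021, 0.0074, 0, 0, 0.011], [-0.135, -0.021, 0.0074, 0, 0, 0.011], [-0.135, -0.021, 0.0074, 0, 0, 0.011], [-0.135, -0.021, 0.0074, 0, 0, 0.011], [-0.135, -0.021, 0.0074, 0, 0, 0.011]]
  ]
}}

```text
clock: 2.0
eef_pos: [0.496, 0.3218, 0.3826]
eef_rot: [[-0.512, 0.859, 0.001], [0.859, 0.512, 0.0], [-0.0, 0.001, -1.0]]
force: [0.6, -0.0, -0.1]
gripper_width: 1.0
finger_force: 0.0
```

>>> {"name": "drive_tool", "arguments": {
  "deltas": [
    [[-0.135, -0.021, 0.0074, 0, 0, 0.011], [-0.135, -0.021, 0.0074, 0, 0, 0.011], [-0.135, -0.021, 0.0074, 0, 0, 0.011], [-0.135, -0.021, 0.0074, 0, 0, 0.011], [-0.135, -0.021, 0.0074, 0, 0, 0.011], [-0.135, -0.021, 0.0074, 0, 0, 0.011], [-0.135, -0.021, 0.0074, 0, 0, 0.011], [-0.135, -0.021, 0.0074, 0, 0, 0.011], [-0.135, -0.021, 0.0074, 0, 0, 0.011], [-0.135, -0.021, 0.0074, 0, 0, 0.011]]
  ]
}}

```text
clock: 3.0
eef_pos: [0.525, -0.0792, 0.3605]
eef_rot: [[0.153, 0.988, 0.001], [0.988, -0.153, -0.0], [-0.0, 0.001, -1.0]]
force: [0.7, 0.6, -0.6]
gripper_width: 0.997
finger_force: 0.0
```

```bash
python3 - <<'E'
from h import *
s=read_state();print(s["clock"],np.round(s["eef_pos"],4),np.round(s["eef_rot"],3).tolist(),s["force"])
save("wrist","w1")
for n,z in dict(first_hole=.02,knob_mid=.09,stop_block=.02,stop_face=.036,tube=.02,tube_end=.035,bushing=.078,back_rail=.032).items():
    r=lm(n,"wrist")
    if r: print(n,r,np.round(ray("wrist",r[0][0],z),4))
m=camera_model("wrist");print(-np.array(m["R"]).T@m["t"])
E
```

```text
3.0 [ 0.525  -0.0792  0.3605] [[0.153, 0.988, 0.001], [0.988, -0.153, -0.0], [-0.0, 0.001, -1.0]] [ 0.66518724  0.63885883 -0.60770975]
knob_mid [([241.2, 309.0], 0.95)] [ 0.5212 -0.079   0.09  ]
stop_block [([213.8, 313.0], 0.77)] [ 0.5242 -0.0759  0.02  ]
stop_face [([190.0, 310.1], 0.9)] [ 0.526  -0.0512  0.036 ]
tube_end [([170.9, 314.9], 0.63)] [ 0.5319 -0.0363  0.035 ]
back_rail [([105.6, 344.3], 0.91)] [0.5597 0.0063 0.032 ]
[0.53858963 0.0052501  0.32910169]
```

View pics/w1.png

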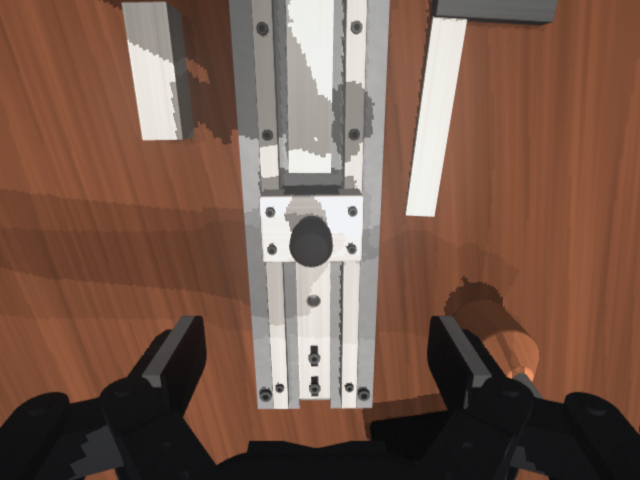

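Wrist view: the knob is at (241,311), the next hole probably at (301,314), slotted screws at (357,315) and (386,315), and the tube end at (175,312). I'll turn these into positions and get the jig's yaw.

```bash
python3 - <<'E'
from h import *
w=lambda r,c,z:ray("wrist",[r,c],z)
for r,c in((301,314),(357,315),(386,315)):print(np.round(w(r,c,.02),4))
for n,a,b in(("L",w(0,233,.02),w(408,258,.02)),("R",w(0,389,.02),w(408,372,.02)),("railL",w(134,259,.032),w(388,270,.032)),):
    d=a-b;print(n,np.round(a,4),np.round(b,4),"yaw",np.degrees(np.arctan2(-d[0],d[1])))
a=np.radians(-8.8);print("tube L/R", w(170,289,.05),w(170,332,.05), w(0,284,.05),w(0,334,.05))
E
```

```text
[ 0.5137 -0.1516  0.02  ]
[ 0.506  -0.2091  0.02  ]
[ 0.5012 -0.2412  0.02  ]
L [0.4927 0.0864 0.02  ] [ 0.4422 -0.2585  0.02  ] yaw -8.32943829063759
R [0.5999 0.0705 0.02  ] [ 0.5525 -0.2751  0.02  ] yaw -7.807378478590697
railL [ 0.4949 -0.0041  0.032 ] [ 0.4613 -0.2277  0.032 ] yaw -8.566186625816737
tube L/R [ 0.51396119 -0.03104236  0.05      ] [ 0.54431187 -0.03556566  0.05      ] [0.5287828  0.07386941 0.05      ] [0.55981229 0.06926625 0.05      ]
```

```bash
python3 - <<'E'
from h import *
rows([.5225,-.079,.243],-8.1,10)
E
```

```text
10 x [-0.0011, -0.0008, 0.0391, -0.0, -0.0, -0.0001]
```

>>> {"name": "drive_tool", "arguments": {
  "deltas": [
    [[-0.001, -0.001, 0.039, 0, 0, -0.0002], [-0.001, -0.001, 0.039, 0, 0, -0.0002], [-0.001, -0.001, 0.039, 0, 0, -0.0002], [-0.001, -0.001, 0.039, 0, 0, -0.0002], [-0.001, -0.001, 0.039, 0, 0, -0.0002], [-0.001, -0.001, 0.039, 0, 0, -0.0002], [-0.001, -0.001, 0.039, 0, 0, -0.0002], [-0.001, -0.001, 0.039, 0, 0, -0.0002], [-0.001, -0.001, 0.039, 0, 0, -0.0001], [-0.001, -0.001, 0.039, 0, 0, -0.0001]]
  ],
  "jaw": 50,
  "grip_force": 20
}}

```text
clock: 4.45
eef_pos: [0.5216, -0.0802, 0.2424]
eef_rot: [[0.14, 0.99, 0.0], [0.99, -0.14, -0.0], [-0.0, 0.0, -1.0]]
force: [0.0, -0.1, -1.7]
gripper_width: 0.585
finger_force: 0.0
```

```bash
python3 - <<'E'
from h import *
s=read_state();p=np.array(s["eef_pos"]);R=np.array(s["eef_rot"]);print(s["clock"],np.round(p,4),np.degrees(np.arctan2(R[1,1],R[0,1])),s["force"])
save("wrist","w2")
print("grasp",np.round(p+R[:,2]*robot.grasp_offset,4))
for n,z in dict(knob_mid=.09,stop_block=.02,stop_face=.036,tube_end=.035,first_hole=.02).items():
    r=lm(n,"wrist",2)
    if r: print(n,r,np.round(ray("wrist",r[0][0],z),4))
E
```

```text
4.45 [ 0.5216 -0.0802  0.2424] -8.01992500199284 [ 0.03665736 -0.12427515 -1.68955857]
grasp [ 0.5216 -0.0802  0.0877]
knob_mid [([342.1, 314.0], 0.95), ([231.2, 316.0], 0.46)] [ 0.5214 -0.0761  0.09  ]
stop_block [([269.3, 316.9], 0.73)] [ 0.523  -0.0778  0.02  ]
stop_face [([231.2, 316.9], 0.59)] [ 0.5272 -0.0522  0.036 ]
tube_end [([202.6, 316.2], 0.87), ([79.8, 510.3], 0.3)] [ 0.5291 -0.0389  0.035 ]
first_hole [([267.6, 317.9], 0.17)] [ 0.5248 -0.0776  0.02  ]
```

View pics/w2.png

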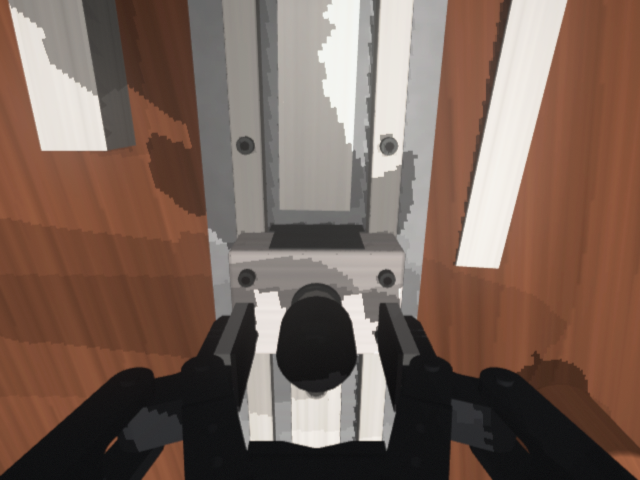

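The knob (cols 278–356, centre row 342) is centred between the pads (inner faces at 253 and 383), so I'm closing.

>>> {"name": "drive_tool", "arguments": {
  "deltas": [
    [[0, 0, 0, 0, 0, 0], [0, 0, 0, 0, 0, 0], [0, 0, 0, 0, 0, 0], [0, 0, 0, 0, 0, 0], [0, 0, 0, 0, 0, 0], [0, 0, 0, 0, 0, 0], [0, 0, 0, 0, 0, 0], [0, 0, 0, 0, 0, 0], [0, 0, 0, 0, 0, 0], [0, 0, 0, 0, 0, 0]]
  ],
  "jaw": 20,
  "grip_force": 50
}}

```text
clock: 5.75
eef_pos: [0.5216, -0.0802, 0.2441]
eef_rot: [[0.139, 0.99, 0.0], [0.99, -0.139, 0.0], [0.0, 0.0, -1.0]]
force: [-1.9, 1.3, 7.1]
gripper_width: 0.31
finger_force: 49.2
```

>>> {"name": "drive_tool", "arguments": {
  "deltas": [
    [[0, 0, -0.004, 0, 0, 0], [0, 0, -0.004, 0, 0, 0], [0, 0, -0.004, 0, 0, 0], [0, 0, -0.004, 0, 0, 0], [0, 0, -0.004, 0, 0, 0], [0, 0, -0.004, 0, 0, 0], [0, 0, -0.004, 0, 0, 0], [0, 0, -0.002, 0, 0, 0], [0, 0, 0, 0, 0, 0], [0, 0, 0, 0, 0, 0]]
  ]
}}

```text
clock: 6.75
eef_pos: [0.5216, -0.0801, 0.2522]
eef_rot: [[0.139, 0.99, -0.0], [0.99, -0.139, -0.0], [-0.0, -0.0, -1.0]]
force: [3.3, 0.1, -13.6]
gripper_width: 0.305
finger_force: 49.9
```

>>> {"name": "drive_tool", "arguments": {
  "deltas": [
    [[0, 0, -0.003, 0, 0, 0], [0, 0, 0, 0, 0, 0], [-0.012, 0, 0, 0, 0, 0], [-0.015, 0, 0, 0, 0, 0], [-0.015, 0, 0, 0, 0, 0], [-0.015, 0, 0, 0, 0, 0], [-0.015, 0, 0, 0, 0, 0], [-0.013, 0, 0, 0, 0, 0], [-0.01, 0, 0, 0, 0, 0], [0, 0, 0, 0, 0, 0]]
  ]
}}

```text
clock: 7.75
eef_pos: [0.5174, -0.1094, 0.2532]
eef_rot: [[0.141, 0.99, -0.0], [0.99, -0.141, -0.001], [-0.001, -0.0, -1.0]]
force: [2.9, -1.1, -13.6]
gripper_width: 0.303
finger_force: 49.9
```

```bash
python3 - <<'E'
from h import *
s=read_state();p=np.array(s["eef_pos"]);R=np.array(s["eef_rot"]);print(s["clock"],np.round(p,4),s["force"],np.hypot(*(p[:2]-[.5216,-.0801])))
save("wrist","w3");save("side","s3")
for c in("wrist","side"):
  for n,z in dict(knob_mid=.099,stop_block=.02,stop_face=.036,first_hole=.02).items():
    r=lm(n,c,1)
    if r: print(c,n,r,np.round(ray(c,r[0][0],z),4))
E
```

```text
7.75 [ 0.5174 -0.1094  0.2532] [  2.94652251  -1.05496633 -13.5977514 ] 0.029592797122590567
wrist knob_mid [([341.1, 315.4], 0.92)] [ 0.5186 -0.107   0.099 ]
wrist stop_block [([258.4, 316.5], 0.83)] [ 0.5194 -0.1052  0.02  ]
wrist stop_face [([223.1, 318.2], 0.93)] [ 0.5237 -0.0806  0.036 ]
wrist first_hole [([208.2, 314.8], 0.66)] [ 0.5225 -0.0767  0.02  ]
side knob_mid [([294.9, 311.9], 0.65)] [ 0.5235 -0.1117  0.099 ]
side stop_block [([321.2, 308.4], 0.86)] [ 0.5157 -0.1065  0.02  ]
side stop_face [([307.0, 306.1], 0.93)] [ 0.5177 -0.0754  0.036 ]
side first_hole [([310.3, 309.8], 0.84)] [ 0.5273 -0.0705  0.02  ]
```

View pics/w3.png

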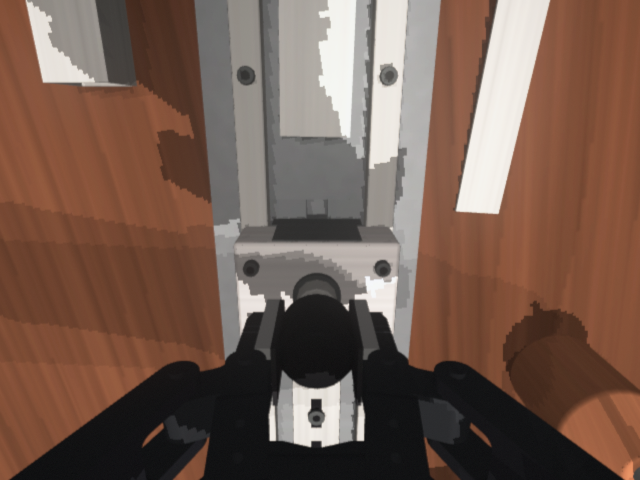

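The carriage has moved 29.6 mm. The first hole shows at (207,316), the pin is up, and I put the next hole at about 35 mm. I'll creep on.

>>> {"name": "drive_tool", "arguments": {
  "deltas": [
    [[-0.004, 0, 0, 0, 0, 0], [-0.004, 0, 0, 0, 0, 0], [0, 0, 0, 0, 0, 0], [0, 0, 0, 0, 0, 0], [0, 0, 0, 0, 0, 0], [0, 0, 0, 0, 0, 0], [0, 0, 0, 0, 0, 0], [0, 0, 0, 0, 0, 0], [0, 0, 0, 0, 0, 0], [0, 0, 0, 0, 0, 0]]
  ]
}}

```text
clock: 9.25
eef_pos: [0.5172, -0.1107, 0.2532]
eef_rot: [[0.139, 0.99, -0.0], [0.99, -0.139, 0.0], [0.0, -0.0, -1.0]]
force: [2.6, 2.8, -14.6]
gripper_width: 0.304
finger_force: 49.9
```

>>> {"name": "drive_tool", "arguments": {
  "deltas": [
    [[-0.004, 0, 0, 0, 0, 0], [-0.004, 0, 0, 0, 0, 0], [-0.004, 0, 0, 0, 0, 0], [-0.003, 0, 0, 0, 0, 0], [0, 0, 0, 0, 0, 0], [0, 0, 0, 0, 0, 0], [0, 0, 0, 0, 0, 0], [0, 0, 0, 0, 0, 0], [0, 0, 0, 0, 0, 0], [0, 0, 0, 0, 0, 0]]
  ]
}}

```text
clock: 10.25
eef_pos: [0.5165, -0.1155, 0.2532]
eef_rot: [[0.14, 0.99, -0.0], [0.99, -0.14, -0.001], [-0.001, -0.0, -1.0]]
force: [1.4, -0.0, -14.1]
gripper_width: 0.311
finger_force: 49.9
```

>>> {"name": "drive_tool", "arguments": {
  "deltas": [
    [[0, 0, 0.002, 0, 0, 0], [0, 0, 0.002, 0, 0, 0], [0, 0, 0.002, 0, 0, 0], [0, 0, 0, 0, 0, 0], [0, 0, 0, 0, 0, 0], [0, 0, 0, 0, 0, 0], [0, 0, 0, 0, 0, 0], [0, 0, 0, 0, 0, 0], [0, 0, 0, 0, 0, 0], [0, 0, 0, 0, 0, 0]]
  ]
}}

```text
clock: 11.25
eef_pos: [0.5166, -0.1155, 0.2514]
eef_rot: [[0.14, 0.99, -0.0], [0.99, -0.14, -0.0], [-0.001, -0.0, -1.0]]
force: [-0.9, -2.2, -11.7]
gripper_width: 0.308
finger_force: 50.2
```

>>> {"name": "drive_tool", "arguments": {
  "deltas": [
    [[0, 0, 0.002, 0, 0, 0], [0, 0, 0.002, 0, 0, 0], [0, 0, 0, 0, 0, 0], [0, 0, 0, 0, 0, 0], [0, 0, 0, 0, 0, 0], [0, 0, 0, 0, 0, 0], [0, 0, 0, 0, 0, 0], [0, 0, 0, 0, 0, 0], [0, 0, 0, 0, 0, 0], [0, 0, 0, 0, 0, 0]]
  ]
}}

```text
clock: 12.25
eef_pos: [0.5166, -0.1154, 0.2503]
eef_rot: [[0.14, 0.99, -0.0], [0.99, -0.14, -0.0], [-0.0, -0.0, -1.0]]
force: [-2.2, -3.5, -6.6]
gripper_width: 0.306
finger_force: 50.6
```

The downward force has started to drop at about 6.2 mm of lift, and a lateral force is building towards -y. That suggests the tip is on the hole's rim and the hole is a bit further on, so I'll nudge 1 mm.

>>> {"name": "drive_tool", "arguments": {
  "deltas": [
    [[-0.002, 0, 0, 0, 0, 0], [-0.0015, 0, 0, 0, 0, 0], [0, 0, 0, 0, 0, 0], [0, 0, 0, 0, 0, 0], [0, 0, 0, 0, 0, 0], [0, 0, 0, 0, 0, 0], [0, 0, 0, 0, 0, 0], [0, 0, 0, 0, 0, 0], [0, 0, 0, 0, 0, 0], [0, 0, 0, 0, 0, 0]]
  ]
}}

```text
clock: 13.25
eef_pos: [0.5165, -0.116, 0.2501]
eef_rot: [[0.139, 0.99, -0.0], [0.99, -0.139, 0.0], [0.0, -0.0, -1.0]]
force: [-1.5, 1.0, -7.1]
gripper_width: 0.306
finger_force: 50.6
```

>>> {"name": "drive_tool", "arguments": {
  "deltas": [
    [[0, 0, 0, 0, 0, 0], [0, 0, 0, 0, 0, 0], [0, 0, 0, 0, 0, 0], [0, 0, 0, 0, 0, 0], [0, 0, 0, 0, 0, 0], [0, 0, 0, 0, 0, 0], [0, 0, 0, 0, 0, 0], [0, 0, 0, 0, 0, 0], [0, 0, 0, 0, 0, 0], [0, 0, 0, 0, 0, 0]]
  ],
  "jaw": 50
}}

```text
clock: 14.25
eef_pos: [0.5165, -0.1162, 0.2502]
eef_rot: [[0.139, 0.99, -0.0], [0.99, -0.139, -0.0], [-0.0, -0.0, -1.0]]
force: [-0.4, 0.1, -0.1]
gripper_width: 0.588
finger_force: 0.0
```

```bash
python3 - <<'E'
from h import *
s=read_state();p=np.array(s["eef_pos"]);print(s["clock"],np.round(p,4),s["force"],np.hypot(*(p[:2]-[.5216,-.0801])))
save("wrist","w4");save("side","s4")
for c in("wrist","side"):
  for n,z in dict(knob_mid=.09,stop_block=.02,stop_face=.036,first_hole=.02).items():
    r=lm(n,c,1)
    if r: print(c,n,r,np.round(ray(c,r[0][0],z),4))
E
```

```text
14.25 [ 0.5165 -0.1162  0.2502] [-0.39688834  0.12558881 -0.14601065] 0.03646746645619987
wrist knob_mid [([332.6, 317.7], 0.97)] [ 0.5187 -0.1139  0.09  ]
wrist stop_block [([262.1, 316.4], 0.7)] [ 0.5184 -0.1128  0.02  ]
wrist stop_face [([226.1, 316.1], 0.61)] [ 0.5218 -0.0878  0.036 ]
wrist first_hole [([199.1, 313.5], 0.89)] [ 0.5219 -0.0777  0.02  ]
side knob_mid [([297.2, 312.8], 0.67)] [ 0.526  -0.1091  0.09  ]
side stop_block [([323.4, 308.0], 0.95)] [ 0.5131 -0.1134  0.02  ]
side stop_face [([307.5, 308.1], 0.81)] [ 0.5217 -0.0782  0.036 ]
side first_hole [([310.3, 310.3], 0.81)] [ 0.5285 -0.0708  0.02  ]
```

View pics/w4.png

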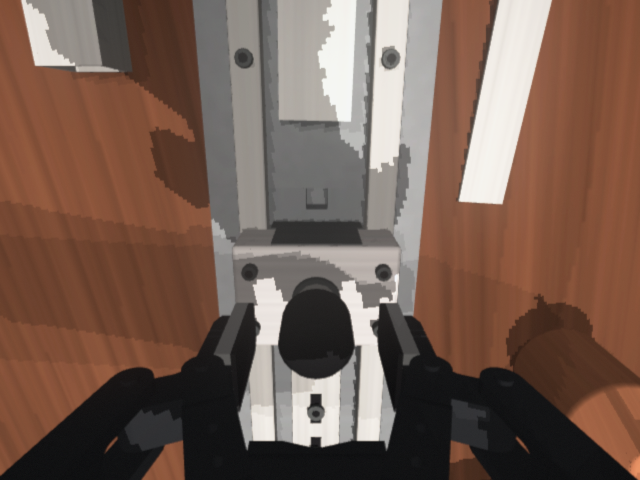

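```bash
python3 - <<'E'
import cv2,numpy as np
for n in("w2","w3","w4"):
    g=cv2.imread(f"pics/{n}.png",0).astype(int);best=[]
    for r in range(295,392,8):
        d=g[r]<45;c=316
        a=c
        while d[a-1] and a>200:a-=1
        b=c
        while d[b+1] and b<430:b+=1
        best.append((r,a,b,b-a+1))
    print(n,[(r,w) for r,a,b,w in best])
    # vertical run
    d=g[:,316]<45;print("rows",[i for i in range(260,420) if d[i]!=d[i-1]])
from h import camera_model
m=camera_model("wrist");R=np.array(m["R"]);t=np.array(m["t"]);cam=-R.T@t
print(cam,m["fx"],np.degrees(np.arccos(-R[2,2])))
for h in(0,.002,.004,.006,.008):
    for cy in (-.113,-.117):
        # silhouette width of the top rim and near rim bottom row
        th=np.linspace(0,2*np.pi,400);P=np.c_[.517+.014*np.cos(th),cy+.014*np.sin(th),0*th+.104+h]
        Q=P@R.T+t;u=m["fx"]*Q[:,0]/Q[:,2]+m["cx"];v=m["fy"]*Q[:,1]/Q[:,2]+m["cy"]
        P[:,2]-=.028;Q=P@R.T+t;v2=m["fy"]*Q[:,1]/Q[:,2]+m["cy"]
        print(h,cy,"width",round(np.ptp(u),1),"rim lowest",round(v.max(),1),"underside top",round(v2.min(),1))
E
```

```text
w2 [(295, 1), (303, 45), (311, 58), (319, 66), (327, 71), (335, 73), (343, 75), (351, 79), (359, 79), (367, 73), (375, 64), (383, 45), (391, 14)]
rows [297, 392]
w3 [(295, 16), (303, 47), (311, 61), (319, 82), (327, 84), (335, 88), (343, 91), (351, 92), (359, 92), (367, 195), (375, 57), (383, 35), (391, 1)]
rows [295, 387, 400, 411, 416]
w4 [(295, 41), (303, 55), (311, 63), (319, 67), (327, 69), (335, 72), (343, 74), (351, 72), (359, 65), (367, 52), (375, 25), (383, 1), (391, 1)]
rows [289, 378, 395, 406, 411, 416]
[ 0.52902597 -0.03487544  0.21899008] 388.5298327523283 18.479991680779786
0 -0.113 width 81.2 rim lowest 386.4 underside top 281.8
0 -0.117 width 80.4 rim lowest 395.5 underside top 290.8
0.002 -0.113 width 82.3 rim lowest 390.2 underside top 283.9
0.002 -0.117 width 81.6 rim lowest 399.4 underside top 292.9
0.004 -0.113 width 83.5 rim lowest 394.1 underside top 286.1
0.004 -0.117 width 82.7 rim lowest 403.4 underside top 295.2
0.006 -0.113 width 84.8 rim lowest 398.2 underside top 288.3
0.006 -0.117 width 83.9 rim lowest 407.6 underside top 297.5
0.008 -0.113 width 86.0 rim lowest 402.3 underside top 290.5
0.008 -0.117 width 85.2 rim lowest 411.8 underside top 299.8
```

The knob has dropped back home: its apparent width and span match the home position, and the carriage is at about 36 mm. Next is the tube: lift and move above it.

>>> {"name": "drive_tool", "arguments": {
  "deltas": [
    [[0, 0, -0.05, 0, 0, 0], [0, 0, -0.075, 0, 0, 0], [0, 0, -0.075, 0, 0, 0], [0.08, 0, 0, 0, 0, 0], [0.1, 0.001, 0, 0, 0, 0], [0.1, 0.001, 0, 0, 0, 0], [0.1, 0.001, 0, 0, 0, 0], [0.08, 0.001, 0, 0, 0, 0], [0.02, 0.001, 0, 0, 0, 0], [0, 0, 0, 0, 0, 0]]
  ],
  "jaw": 52,
  "grip_force": 20
}}

```text
clock: 15.75
eef_pos: [0.5381, 0.0268, 0.3101]
eef_rot: [[0.137, 0.991, -0.0], [0.991, -0.137, -0.0], [-0.0, -0.0, -1.0]]
force: [-0.3, -0.2, 0.4]
gripper_width: 0.608
finger_force: 0.0
```

```bash
python3 - <<'E'
from h import *
s=read_state();p=np.array(s["eef_pos"]);R=np.array(s["eef_rot"]);print(s["clock"],np.round(p,4),s["force"],np.degrees(np.arctan2(R[1,1],R[0,1])))
save("wrist","w5");save("side","s5")
for c in("wrist","side"):
  for n,z in dict(knob_mid=.09,stop_face=.036,tube_end=.035,tube=.02,back_rail=.032,bushing=.078).items():
    r=lm(n,c,1)
    if r: print(c,n,r,np.round(ray(c,r[0][0],z),4))
E
```

```text
15.75 [0.5381 0.0268 0.3101] [-0.26429955 -0.20031616  0.37575086] -7.901689210319095
wrist stop_face [([387.5, 310.9], 0.58)] [ 0.5188 -0.0902  0.036 ]
wrist tube_end [([330.9, 315.3], 0.64)] [ 0.5291 -0.0427  0.035 ]
wrist back_rail [([269.3, 348.9], 0.6)] [0.5587 0.0009 0.032 ]
wrist bushing [([113.1, 336.2], 0.71)] [0.5606 0.1042 0.078 ]
side knob_mid [([300.5, 312.5], 0.43)] [ 0.5227 -0.1199  0.09  ]
side stop_face [([308.7, 308.6], 0.76)] [ 0.5219 -0.0826  0.036 ]
side tube_end [([297.6, 311.3], 0.77)] [ 0.5374 -0.044   0.035 ]
side tube [([263.8, 301.8], 0.95)] [0.5493 0.1146 0.02  ]
side back_rail [([284.7, 316.2], 0.73)] [0.5611 0.0047 0.032 ]
side bushing [([247.0, 307.3], 0.86)] [0.5623 0.1033 0.078 ]
```

View pics/w5.png

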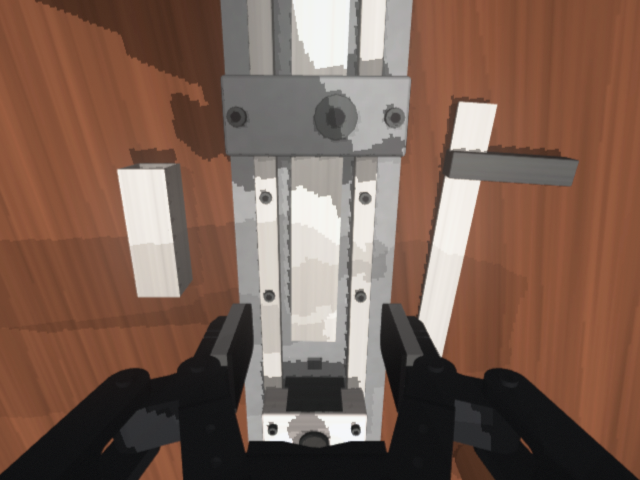

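Wrist view: the tube top runs from the bridge edge (row 158, cols 291–341) to its end (row 341, cols 291–337). The stop is at row ~380.

```bash
python3 - <<'E'
from h import *
w=lambda r,c,z:np.round(ray("wrist",[r,c],z),4)
print("tubeL",w(158,291,.05),w(341,291,.05));print("tubeR",w(158,342,.05),w(341,337,.05))
print("rail holes R",w(198,365,.032),w(296,361,.032),"L",w(198,266,.032),w(296,269,.032))
a,b=w(198,365,.032)+w(198,266,.032),w(296,361,.032)+w(296,269,.032);d=a-b;print(a/2,b/2,np.degrees(np.arctan2(d[0],d[1])))
E
```

```text
tubeL [0.5329 0.084  0.05  ] [ 0.5133 -0.0368  0.05  ]
tubeR [0.5621 0.0799 0.05  ] [ 0.5443 -0.0412  0.05  ]
rail holes R [0.5748 0.0504 0.032 ] [ 0.565 -0.019  0.032] L [0.5114 0.0593 0.032 ] [ 0.5009 -0.01    0.032 ]
[0.5431  0.05485 0.032  ] [ 0.53295 -0.0145   0.032  ] 8.326636743089347
```

>>> {"name": "drive_tool", "arguments": {
  "deltas": [
    [[0, 0.003, 0.036, 0, 0, 0.0008], [0, 0, 0.04, 0, 0, 0], [0, 0, 0.04, 0, 0, 0], [0, 0, 0.04, 0, 0, 0], [0, 0, 0.04, 0, 0, 0], [0, 0, 0.04, 0, 0, 0], [0, 0, 0.04, 0, 0, 0], [0, 0, 0.034, 0, 0, 0], [0, 0, 0.02, 0, 0, 0], [0, 0, 0, 0, 0, 0]]
  ]
}}

```text
clock: 17.45
eef_pos: [0.5387, 0.026, 0.2103]
eef_rot: [[0.145, 0.989, -0.002], [0.99, -0.145, -0.0], [-0.0, -0.002, -1.0]]
force: [0.8, 0.5, 0.3]
gripper_width: 0.611
finger_force: 0.0
```

>>> {"name": "drive_tool", "arguments": {
  "deltas": [
    [[0, 0, 0, 0, 0, 0], [0, 0, 0, 0, 0, 0], [0, 0, 0, 0, 0, 0], [0, 0, 0, 0, 0, 0], [0, 0, 0, 0, 0, 0], [0, 0, 0, 0, 0, 0], [0, 0, 0, 0, 0, 0], [0, 0, 0, 0, 0, 0], [0, 0, 0, 0, 0, 0], [0, 0, 0, 0, 0, 0]]
  ],
  "jaw": 25,
  "grip_force": 25
}}

```text
clock: 18.45
eef_pos: [0.5391, 0.026, 0.2117]
eef_rot: [[0.144, 0.99, 0.001], [0.99, -0.144, 0.0], [0.0, 0.001, -1.0]]
force: [-0.2, 0.1, 6.0]
gripper_width: 0.344
finger_force: 26.0
```

>>> {"name": "drive_tool", "arguments": {
  "deltas": [
    [[0, 0, -0.003, 0, 0, 0], [0, 0.004, 0, 0, 0, 0], [0, 0.004, 0, 0, 0, 0], [0, 0.004, 0, 0, 0, 0], [0, 0.004, 0, 0, 0, 0], [0, 0.004, 0, 0, 0, 0], [0, 0.004, 0, 0, 0, 0], [0, 0.003, 0, 0, 0, 0], [0, 0, 0, 0, 0, 0], [0, 0, 0, 0, 0, 0]]
  ]
}}

```text
clock: 19.45
eef_pos: [0.547, 0.025, 0.2119]
eef_rot: [[0.144, 0.99, -0.0], [0.99, -0.144, -0.0], [-0.0, -0.0, -1.0]]
force: [-1.8, 1.4, -2.7]
gripper_width: 0.339
finger_force: 25.1
```

>>> {"name": "drive_tool", "arguments": {
  "deltas": [
    [[0, 0.002, 0, 0, 0, 0], [0, 0.002, 0, 0, 0, 0], [0, 0.002, 0, 0, 0, 0], [0, 0.002, 0, 0, 0, 0], [0, 0, 0, 0, 0, 0], [0, 0, 0, 0, 0, 0], [0, 0, 0, 0, 0, 0], [0, 0, 0, 0, 0, 0], [0, 0, 0, 0, 0, 0], [0, 0, 0, 0, 0, 0]]
  ]
}}

```text
clock: 20.45
eef_pos: [0.5479, 0.0248, 0.2118]
eef_rot: [[0.144, 0.99, -0.005], [0.99, -0.144, 0.001], [0.0, -0.005, -1.0]]
force: [-5.8, 1.5, -0.9]
gripper_width: 0.341
finger_force: 25.4
```

>>> {"name": "drive_tool", "arguments": {
  "deltas": [
    [[0, 0.003, 0, 0, 0, 0], [0, 0.003, 0, 0, 0, 0], [0, 0, 0, 0, 0, 0], [0, 0, 0, 0, 0, 0], [0, 0, 0, 0, 0, 0], [0, 0, 0, 0, 0, 0], [0, 0, 0, 0, 0, 0], [0, 0, 0, 0, 0, 0], [0, 0, 0, 0, 0, 0], [0, 0, 0, 0, 0, 0]]
  ]
}}

```text
clock: 21.45
eef_pos: [0.5486, 0.0247, 0.2118]
eef_rot: [[0.144, 0.99, -0.009], [0.99, -0.144, 0.002], [0.0, -0.009, -1.0]]
force: [-9.3, 1.1, 3.3]
gripper_width: 0.347
finger_force: 25.8
```

```bash
python3 - <<'E'
from h import *
s=read_state();p=np.array(s["eef_pos"]);print(s["clock"],np.round(p,4),np.round(s["force"],1),np.round(s["moment"],2))
save("wrist","w6")
for n,z in dict(tube_end=.035,stop_face=.036,back_rail=.032).items():
    r=lm(n,"wrist",1)
    if r: print(n,r,np.round(ray("wrist",r[0][0],z),4))
E
```

```text
21.45 [0.5486 0.0247 0.2118] [-9.3  1.1  3.3] [0.33 1.81 0.35]
tube_end [([438.1, 314.1], 0.62)] [ 0.538  -0.0395  0.035 ]
stop_face [([118.0, 315.5], 0.68)] [0.5596 0.104  0.036 ]
```

View pics/w6.png

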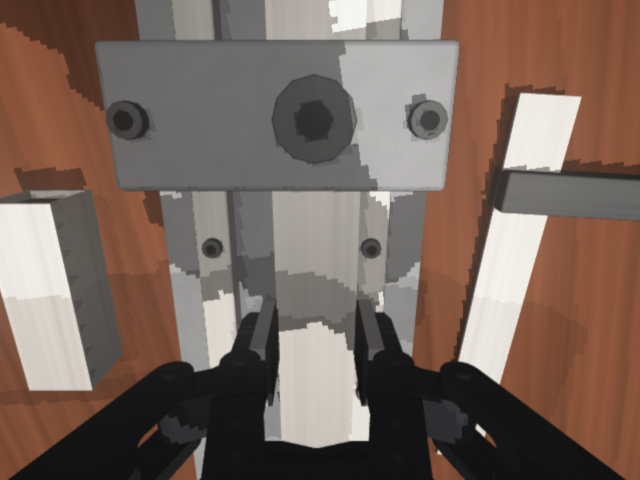

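The tube is against the back rail at 9 N. Now I'll slide it towards the stop.

>>> {"name": "drive_tool", "arguments": {
  "deltas": [
    [[-0.005, -0.001, 0, 0, 0, 0], [-0.015, 0, 0, 0, 0, 0], [-0.02, 0, 0, 0, 0, 0], [-0.02, 0, 0, 0, 0, 0], [-0.02, 0, 0, 0, 0, 0], [-0.02, 0, 0, 0, 0, 0], [-0.02, 0, 0, 0, 0, 0], [-0.01, 0, 0, 0, 0, 0], [-0.005, 0, 0, 0, 0, 0], [0, 0, 0, 0, 0, 0]]
  ]
}}

```text
clock: 22.65
eef_pos: [0.5432, -0.0119, 0.2118]
eef_rot: [[0.142, 0.99, -0.007], [0.99, -0.142, 0.008], [0.006, -0.008, -1.0]]
force: [-7.0, 8.3, 2.6]
gripper_width: 0.342
finger_force: 25.7
```

>>> {"name": "drive_tool", "arguments": {
  "deltas": [
    [[-0.004, -0.001, 0, 0, 0, 0], [-0.004, -0.001, 0, 0, 0, 0], [-0.004, 0, 0, 0, 0, 0], [-0.004, 0, 0, 0, 0, 0], [-0.004, 0, 0, 0, 0, 0], [-0.004, 0, 0, 0, 0, 0], [0, 0, 0, 0, 0, 0], [0, 0, 0, 0, 0, 0], [0, 0, 0, 0, 0, 0], [0, 0, 0, 0, 0, 0]]
  ]
}}

```text
clock: 23.65
eef_pos: [0.5419, -0.0192, 0.2118]
eef_rot: [[0.142, 0.99, -0.006], [0.99, -0.142, 0.007], [0.006, -0.007, -1.0]]
force: [-6.3, 8.1, 1.6]
gripper_width: 0.341
finger_force: 25.5
```

```bash
python3 - <<'E'
from h import *
s=read_state();p=np.array(s["eef_pos"]);print(s["clock"],np.round(p,4),np.round(s["force"],1))
for c in("side","top"):
  grab_frame(c)
  for n,z in dict(tube_end=.035,stop_face=.036).items():
    r=lm(n,c,1)
    if r: print(c,n,r,np.round(ray(c,r[0][0],z),4))
E
```

```text
23.65 [ 0.5419 -0.0192  0.2118] [-6.3  8.1  1.6]
side tube_end [([305.0, 312.9], 0.77)] [ 0.5348 -0.0711  0.035 ]
side stop_face [([312.4, 309.2], 0.95)] [ 0.5203 -0.0955  0.036 ]
top tube_end [([244.3, 374.7], 0.95)] [ 0.5285 -0.086   0.035 ]
top stop_face [([244.9, 375.7], 0.86)] [ 0.5267 -0.0886  0.036 ]
```

>>> {"name": "drive_tool", "arguments": {
  "deltas": [
    [[-0.002, 0, 0, 0, 0, 0], [-0.002, 0, 0, 0, 0, 0], [-0.002, 0, 0, 0, 0, 0], [-0.002, 0, 0, 0, 0, 0], [-0.002, 0, 0, 0, 0, 0], [-0.002, 0, 0, 0, 0, 0], [0, 0, 0, 0, 0, 0], [0, 0, 0, 0, 0, 0], [0, 0, 0, 0, 0, 0], [0, 0, 0, 0, 0, 0]]
  ]
}}

```text
clock: 24.95
eef_pos: [0.5414, -0.0226, 0.2118]
eef_rot: [[0.142, 0.99, -0.006], [0.99, -0.142, 0.007], [0.006, -0.007, -1.0]]
force: [-4.9, 7.7, 0.7]
gripper_width: 0.339
finger_force: 25.6
```

>>> {"name": "drive_tool", "arguments": {
  "deltas": [
    [[-0.002, 0, 0, 0, 0, 0], [-0.002, 0, 0, 0, 0, 0], [-0.002, 0, 0, 0, 0, 0], [-0.002, 0, 0, 0, 0, 0], [-0.001, 0, 0, 0, 0, 0], [0, 0, 0, 0, 0, 0], [0, 0, 0, 0, 0, 0], [0, 0, 0, 0, 0, 0], [0, 0, 0, 0, 0, 0], [0, 0, 0, 0, 0, 0]]
  ]
}}

```text
clock: 25.95
eef_pos: [0.5411, -0.0252, 0.2118]
eef_rot: [[0.142, 0.99, -0.006], [0.99, -0.142, 0.007], [0.006, -0.007, -1.0]]
force: [-5.1, 8.0, 1.2]
gripper_width: 0.347
finger_force: 25.6
```

>>> {"name": "drive_tool", "arguments": {
  "deltas": [
    [[-0.002, 0, 0, 0, 0, 0], [-0.002, 0, 0, 0, 0, 0], [-0.002, 0, 0, 0, 0, 0], [-0.001, 0, 0, 0, 0, 0], [0, 0, 0, 0, 0, 0], [0, 0, 0, 0, 0, 0], [0, 0, 0, 0, 0, 0], [0, 0, 0, 0, 0, 0], [0, 0, 0, 0, 0, 0], [0, 0, 0, 0, 0, 0]]
  ]
}}

```text
clock: 26.95
eef_pos: [0.5408, -0.0273, 0.2118]
eef_rot: [[0.142, 0.99, -0.006], [0.99, -0.142, 0.007], [0.006, -0.007, -1.0]]
force: [-6.4, 7.6, 1.6]
gripper_width: 0.34
finger_force: 25.6
```

>>> {"name": "drive_tool", "arguments": {
  "deltas": [
    [[-0.002, 0, 0, 0, 0, 0], [-0.002, 0, 0, 0, 0, 0], [-0.002, 0, 0, 0, 0, 0], [-0.001, 0, 0, 0, 0, 0], [0, 0, 0, 0, 0, 0], [0, 0, 0, 0, 0, 0], [0, 0, 0, 0, 0, 0], [0, 0, 0, 0, 0, 0], [0, 0, 0, 0, 0, 0], [0, 0, 0, 0, 0, 0]]
  ]
}}

```text
clock: 27.95
eef_pos: [0.5407, -0.0282, 0.2118]
eef_rot: [[0.141, 0.99, -0.006], [0.99, -0.141, 0.009], [0.008, -0.007, -1.0]]
force: [-5.6, 10.7, 0.1]
gripper_width: 0.342
finger_force: 25.6
```

```bash
python3 - <<'E'
from h import *
s=read_state();print(s["clock"],np.round(s["eef_pos"],4),np.round(s["force"],1))
im=save("side","s7");m=cv2.resize(im[270:350,260:360],(800,600) if 0 else (700,560),interpolation=cv2.INTER_CUBIC)
cv2.imwrite("pics/s7c.png",m[:,:,::-1])
E
```

```text
27.95 [ 0.5407 -0.0282  0.2118] [-5.6 10.7  0.1]
```

View pics/s7c.png

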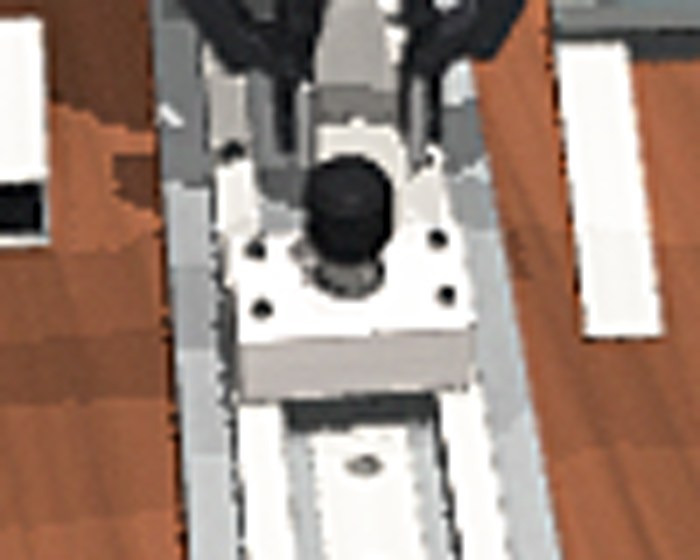

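Contact: the force rose and motion stalled. One hole is visible behind the stop, so it's the right one. One small press more, then release.

>>> {"name": "drive_tool", "arguments": {
  "deltas": [
    [[-0.003, 0.001, 0, 0, 0, 0], [0, 0, 0, 0, 0, 0], [0, 0, 0, 0, 0, 0], [0, 0, 0, 0, 0, 0], [0, 0, 0, 0, 0, 0], [0, 0, 0, 0, 0, 0], [0, 0, 0, 0, 0, 0], [0, 0, 0, 0, 0, 0], [0, 0, 0, 0, 0, 0], [0, 0, 0, 0, 0, 0]]
  ]
}}

```text
clock: 29.0
eef_pos: [0.5407, -0.0287, 0.2118]
eef_rot: [[0.141, 0.99, -0.007], [0.99, -0.141, 0.01], [0.009, -0.008, -1.0]]
force: [-5.9, 10.3, 1.2]
gripper_width: 0.342
finger_force: 25.6
```

>>> {"name": "drive_tool", "arguments": {
  "deltas": [
    [[0, 0, 0, 0, 0, 0], [0, 0, 0, 0, 0, 0], [0, 0, 0, 0, 0, 0], [0, 0, 0, 0, 0, 0], [0, 0, 0, 0, 0, 0], [0, 0, 0, 0, 0, 0], [0, 0, 0, 0, 0, 0], [0, 0, -0.02, 0, 0, 0], [0, 0, -0.04, 0, 0, 0], [0, 0, -0.06, 0, 0, 0]]
  ],
  "jaw": 45
}}

```text
clock: 30.0
eef_pos: [0.5418, -0.0341, 0.2486]
eef_rot: [[0.145, 0.989, -0.002], [0.989, -0.145, -0.0], [-0.0, -0.001, -1.0]]
force: [0.1, 0.2, -0.4]
gripper_width: 0.531
finger_force: 0.0
```

>>> {"name": "drive_tool", "arguments": {
  "deltas": [
    [[0, 0, -0.08, 0, 0, 0], [0, 0, -0.08, 0, 0, 0], [0, 0, -0.08, 0, 0, 0], [0, 0, -0.05, 0, 0, 0], [0, 0, 0, 0, 0, 0], [0, 0, 0, 0, 0, 0], [0, 0, 0, 0, 0, 0], [0, 0, 0, 0, 0, 0], [0, 0, 0, 0, 0, 0], [0, 0, 0, 0, 0, 0]]
  ]
}}

```text
clock: 31.0
eef_pos: [0.542, -0.0341, 0.3346]
eef_rot: [[0.145, 0.989, -0.001], [0.989, -0.145, -0.0], [-0.0, -0.001, -1.0]]
force: [0.2, -0.0, -0.2]
gripper_width: 0.529
finger_force: 0.0
```

```bash
python3 - <<'E'
from h import *
s=read_state();print(s["clock"],np.round(s["eef_pos"],4),np.round(s["force"],1))
im=save("wrist","w8")
cv2.imwrite("pics/w8c.png",cv2.resize(im[180:480,180:480],(600,600),interpolation=cv2.INTER_CUBIC)[:,:,::-1])
E
```

```text
31.0 [ 0.542  -0.0341  0.3346] [ 0.2 -0.  -0.2]
```

View pics/w8.png

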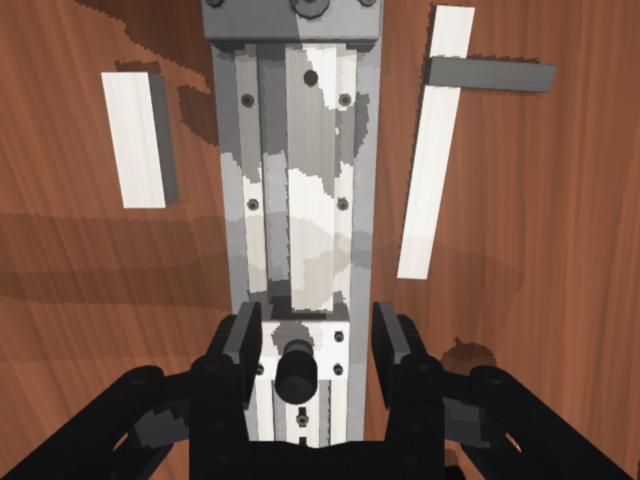

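```bash
python3 - <<'E'
from h import *
w=lambda r,c,z:np.round(ray("wrist",[r,c],z),4)
print("end",w(311,312,.05),"face top z.0615",w(320,312,.0615), "z.048",w(320,312,.048))
L=w(50,286,.05)-w(305,292,.05);R=w(50,338,.05)-w(305,333,.05)
for d in(L,R):print(np.degrees(np.arctan2(d[0],d[1])))
for r in(60,150,200,250,300):print(r,cv2.imread("pics/w8.png",0)[r,326:352].tolist())
print(cv2.imread("pics/w8.png",0)[300:326,300].tolist())
E
```

```text
end [ 0.532  -0.0897  0.05  ] face top z.0615 [ 0.532  -0.0905  0.0615] z.048 [ 0.5307 -0.0982  0.048 ]
8.212084307442579
8.520650722682214
60 [242, 242, 242, 242, 241, 241, 242, 242, 242, 238, 223, 215, 214, 213, 213, 215, 220, 222, 224, 227, 227, 228, 230, 230, 227, 220]
150 [165, 164, 163, 163, 163, 165, 167, 167, 160, 136, 133, 131, 130, 130, 134, 147, 150, 150, 149, 149, 149, 150, 149, 149, 148, 147]
200 [242, 241, 241, 242, 242, 244, 244, 241, 229, 223, 221, 207, 130, 100, 89, 93, 97, 100, 98, 105, 149, 212, 231, 232, 231, 227]
250 [215, 214, 214, 215, 218, 220, 218, 210, 195, 193, 192, 192, 191, 190, 190, 193, 201, 202, 204, 210, 211, 211, 210, 207, 188, 140]
300 [203, 204, 212, 228, 232, 232, 222, 145, 130, 130, 130, 129, 128, 128, 128, 128, 144, 191, 217, 221, 221, 220, 219, 203, 169, 165]
[197, 198, 198, 198, 198, 198, 198, 198, 194, 165, 105, 93, 85, 65, 52, 49, 49, 49, 53, 64, 84, 104, 113, 115, 116, 113]
```

View pics/w8c.png

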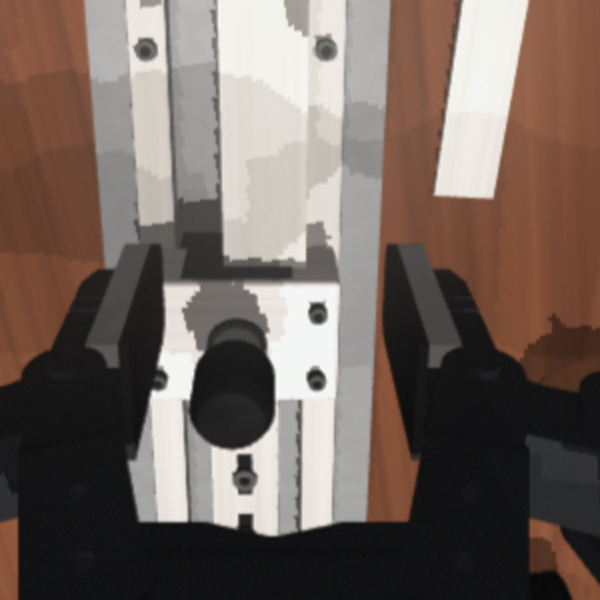

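```bash
python3 -c "
from station import robot
print(robot.job_done())"
```

```text
the job is handed in; nothing more can be done
None
```

I handed the job in at 31 s. The pin is in the next hole, about 36 mm along, and the tube is on the back rail with its end against the stop. The gripper is open and clear. I judged the pin as home from the wrist pictures (to about 1 mm), and rail and stop contact mainly from the measured forces.

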